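# Shut and bolt the glass-offcut chest

## Task

Close the lid of the wooden glass chest and lock it with the barrel bolt on the lid: the lid rides up on springy rubber buffers, so hold it pressed down while you slide the bolt by its red knob through the keeper, fully home, until its brass collar meets the steel strap. Use a light, careful hand, never ramming the lid, the keeper or the collar's stop, then let go and leave the other things on the table where they are.

Things in the scene. Friction and masses are not known exactly. Their poses are not given: they have to be found in the camera images.
- chest: open wooden chest of pine, 200 (x) x 280 (y) x 90 mm high with its front rim, fixed to the table, with coloured glass inside; origin at the centre of its underside. Its x axis points from the front to the hinge side, y along the front edge towards the keeper, z up; at yaw 0 its front faces the robot. Seen from above its axes serve as the axes of lid, bolt and keeper when the lid is shut.
- lid (a joint): lid hinge, rad: 0 = pressed fully shut on the hard rim, positive = open (front edge up). Stiff: the lid stays where it is left. Two sprung rubber buffers stand 6 mm above the front rim: let go, the lid rides on them at about 0.03 rad, its bolt 5 mm too high for the keeper. Holding it fully shut takes about 9 to 14 N down at the knob.
- chest_hinge (a point): point in the middle of the lid's hinge line: 100 mm in +x and 90 mm up from the chest's origin; the hinge line runs along the chest's y, the lid's underside passes through it
- lid_front (a point): free place on the lid's upper face to push on, 185 mm from the hinge line, 60 mm from the lid's middle on the side away from the keeper (chest -y); moves with the lid. The lid is a pine board 8 mm thick, 205 mm from hinge line to front edge, 280 mm wide, about 0.25 kg with its bolt; this point's z points out of its upper face.
- bolt (a joint): travel of the barrel bolt on the lid, m: 0 = drawn back (starts 0 to 6 mm from there), grows along chest +y towards the keeper. Home is where its brass collar meets the steel strap nearer the keeper, a hard stop to push on with no more than 15 N; the collar is clamped anywhere from 29 to 61 mm of travel, not measured: feel for it. Slides with 2.5 N, up to 7 N in the keeper. Straps are 18 mm high.
- knob (a point): grip centre of the bolt's red knob, an upright cylinder 14 mm in diameter, square to the lid, ending 10 mm above this point, which lies 38 mm above the lid's upper face and 170 mm from the hinge line. Free on all sides above the straps; before and behind it (along chest x) free down to the lid; 10 mm or more from knob to straps along the bolt.
- bolt_tip (a point): centre of the flat tip of the bolt's round bar, 10 mm in diameter, 106 mm ahead of the knob's axis along chest +y and 11 mm above the lid's upper face
- keeper_mouth (a point): centre of the mouth of the keeper: a steel block on the chest's side with a slot 16 mm wide, 13 mm high and 16 mm deep along chest +y, under a 14 mm thick bar; at +150 mm y, -70 mm x, 109 mm up from the chest's origin. With the lid fully shut the bolt is in line, 1.5 mm to spare above; bolt home, the tip is 17 to 49 mm past this point.
- tumbler: white cup, 68 mm across, 110 mm tall, loose bystander; origin under its centre
- tape: yellow ring, 84 mm across, 22 mm high, loose bystander; origin under its centre
- flux_jar: small amber jar with black cap, 56 mm across, 55 mm tall, loose bystander; origin under its centre
- hammer: hammer, 200 mm long, lying on the table, loose bystander; origin in its middle, handle towards its -x

How it is judged:
On the way, in this order (a step that is already met when the one before it is completed fails the run):
1. the lid is down (within 0.07 rad of shut), the bolt still out of the keeper (value of joint lid below 0.07 rad and y of bolt_tip in the frame of keeper_mouth below 0 m), for 0.1 s.
2. the bolt is fully home in the keeper (value of joint lid below 0.02 rad and y of bolt_tip in the frame of keeper_mouth above 0.0155 m and distance between collar_face and strap_face below 0.0015 m), for 0.2 s.
At the end, for the whole second after the job is handed in: The lid is shut (joint under 0.02 rad), held by the bolt, whose tip stands in the slot at least 15.5 mm past the keeper's mouth and whose collar is within 1.5 mm of the strap, both at rest, and the tumbler, tape, jar and hammer within 20 mm of where they started (all of step 2 and z of bolt_tip in the frame of keeper_mouth between -0.004 and 0.004 m and velocity of joint bolt between -0.01 and 0.01 m/s and velocity of joint lid between -0.05 and 0.05 rad/s and distance of each of tumbler, tape, flux_jar, hammer from where it was at the start of the episode below 0.02 m); the robot touches nothing.
It fails at once if the bolt is rammed against the keeper with more than 20 N (contact force between bolt_c0 and chest_c6 above 20 N).
It fails at once if the bolt's collar is forced against the strap with more than 16 N (contact force between collar_c0 and lid_c1 above 16 N).
It fails at once if the lid is forced or slammed on the rim with more than 30 N (contact force between lid_c0 and chest_c5 above 30 N).
It fails at once if a bystander is pushed more than 20 mm (distance of any of tumbler, tape, flux_jar, hammer from where it was at the start of the episode above 0.02 m).
It also fails if it takes over 58 s, if anything falls off the work surface, if the arm or the gripper's body presses on something with over 40 N, if the wrist force passes 120 N, or if a joint passes its speed limit or range.

## Robot

A 6-joint arm with a two-finger parallel gripper is mounted at the origin on the work surface. World frame = base frame: x ahead of the robot, y to its left, z up, the work surface at z = 0. Lengths are in m, angles in rad, forces in N, time in s.
With the tool pointing down it reaches from about 0.375 to 0.9 m from the base axis. Payload 3.1 kg.
Tool frame: the origin (TCP) lies midway between the tips of the shut fingers; the grasp point (between the pads) lies 19 mm behind it; z points along the fingers, y is the direction in which the jaws open and shut (so a half turn about z gives the same grasp; the last joint's range is limited). The gripper opens to 87 mm and grips with 3 to 60 N. Pads are 19 mm wide; open, the fingers measure 117 mm over their backs; the gripper's body (75 mm by 190 mm) begins 51 mm behind the grasp point.
Start: joints at [0.921, 0.527, 1.433, -0, 1.181, -0.178], TCP at [0.283, 0.557, 0.197] pointing down, gripper open.
Joint ranges: [-3.08, 3.08], [-0.75, 2.2], [0.22, 2.44], [-1.43, 4.57], [0, 2.65], [-2.85, 2.85]. Speed limits (rad/s): [2.79, 2.79, 3.14, 3.14, 3.14, 3.14].

## Interface

Orientations are given as a 3x3 rotation matrix whose columns are the frame's x, y, z axes.
In Python, from plant import get_obs, camera, camera_params, sign_off gives the robot as it stands.
- The arm moves only by the tool jog_arm, never from a script. Its argument "targets" is a list of rows, each a list of 3 entries, a list of its own where there are three numbers: the shift along the tool's x, y, z in units of 0.2 m (1.0 is 0.2 m), then the turn, a rotation vector about the tool's x, y, z in units of pi/2 rad (1.0 is pi/2 rad), then the opening, from 0 (shut) to 1 (fully open). A call has 1 to 5 rows; each row is the pose to reach, as a shift and turn from the pose commanded when the call began, along the tool's axes at that moment; what a row does not reach only later rows make up. A row lasts 1/10 s, in which the tool goes at most 50 mm and 8.59 degrees, less where a joint would pass 70% of its speed; a pose out of reach is approached as far as the arm can. A call with a number of a shift or a turn outside -1 to 1 is refused whole. A call with a gripper value outside its range is refused whole. The fingers move at their own pace and stop on an object; the grip force is fixed at half the most. Time passes only in rows, so rows that repeat a pose let the fingers close. It gives the time, the measured TCP pose, the force and the opening at its end, in the units of the state.
- get_obs(): the state, without advancing time (a new reading comes with each control period).
- camera(name): name is "scene" or "top" or "wrist"; returns the picture (480x640x3 uint8, red, green, blue); there is no depth.
- camera_params(name): a dict with "fx", "fy", "cx", "cy" (pixels), "dist" ([k1, k2, p1, p2, k3] as OpenCV has them; the pictures are not rectified), "R" (3x3) and "t" (3): a world point X has camera coordinates R X + t; the wrist camera has in their place "T_tool_cam" (4x4, takes a point from camera to tool coordinates, whose origin is the TCP and whose axes are the flange's). Camera axes: x right, y down, z forward; pixel columns grow to the right and rows downward; lengths in m; the calibration is good to about 2 mm. A picture is of the moment at which its call begins: read the wrist's pose just before it. camera_params takes no time and is no camera call.
- sign_off(): hands the job in, once; it reports no verdict.
The state is a dict: "t": time; "qpos": joint angles; "joint_velocities": joint speeds; "effort": joint torques, N m; "tcp_pos": TCP position; "ee_rot": TCP orientation; "ft_force": force on the tool from outside, world axes, zero at the start; "moment": the same for the moment, N m; "finger_gap": finger opening in m.
Only numpy, scipy, OpenCV 4.12 (cv2) and the standard library are available. Lean on these libraries where they do the work, as an engineer would, in place of code of your own. Each camera call takes 0.05 s, during which the arm holds its last target. There are 200 camera calls.

## Working session

There is one attempt and no reset: what is moved stays moved. The work goes in short steps, Python scripts to look and compute and a tool call to move; the robot and the scene stay as the last step left them, time stands still between calls to the robot, and variables do not carry over. Pictures are saved under pics/ and viewed, about 8 in all and at most 12, crops included, and the job is handed in when it is done.

Besides the shell and the picture viewer there is one more tool, called after "Call:" as a command line: name --argument value ..., lists and objects as JSON in quotes. jog_arm: Moves the arm, as the interface text tells. Its arguments: {"type":"object","properties":{"targets":{"type":"array"}},"required":["targets"]}

```bash
mkdir -p pics
python3 - <<'E'
from plant import *
import cv2
o=get_obs();print(o)
for n in("scene","top"):
    cv2.imwrite(f"pics/{n}0.png",camera(n)[:,:,::-1]);print(n,camera_params(n))
print(camera_params("wrist"))
E
```

```text
{'t': 0.0, 'qpos': array([ 9.21487201e-01,  5.28481592e-01,  1.43390464e+00, -1.98048851e-05,
        1.18139680e+00, -1.78489469e-01]), 'joint_velocities': array([-0.00108624, -0.00100217,  0.00117769,  0.000267  , -0.00055522,
        0.00043836]), 'effort': array([-5.55634670e-04, -4.40047181e+01, -1.76589471e+01,  6.32540113e-02,
        5.84068056e-02, -1.99792689e-04]), 'tcp_pos': array([0.28299753, 0.55637079, 0.19626148]), 'ee_rot': array([[-8.91199954e-01,  4.53608780e-01, -1.30979065e-03],
       [ 4.53610520e-01,  8.91198302e-01, -1.75572124e-03],
       [ 3.70872634e-04, -2.15883351e-03, -9.99997601e-01]]), 'ft_force': array([-0.27700176,  0.39116824,  0.76131328]), 'moment': array([ 0.02978766,  0.05108623, -0.03236766]), 'finger_gap': 0.08705737717387366}
scene {'fx': 581.7236947760533, 'fy': 581.7236947760533, 'cx': 323.1250834363403, 'cy': 230.3099020687271, 'dist': array([-0.05319842,  0.        ,  0.        ,  0.        ,  0.        ]), 'R': array([[-0.49286586,  0.87008464, -0.00599695],
       [ 0.74509356,  0.4184843 , -0.51933273],
       [-0.4493538 , -0.260429
[... 302 characters left out ...]
.01724562],
       [-0.98981817, -0.02459068, -0.14019731],
       [ 0.13970022,  0.02089368, -0.98997339]]), 't': array([0.01742179, 0.60211077, 1.33189019])}
{'fx': 378.7813517786872, 'fy': 378.7813517786872, 'cx': 316.69778344574934, 'cy': 237.41780110571196, 'dist': array([-0.04116598,  0.        ,  0.        ,  0.        ,  0.        ]), 'T_tool_cam': array([[ 2.93540532e-04, -9.61864547e-01, -2.73526064e-01,
         7.42998239e-02],
       [ 9.99999849e-01,  4.09515774e-04, -3.66905500e-04,
         8.90877785e-04],
       [ 4.64926630e-04, -2.73525915e-01,  9.61864522e-01,
        -1.88346628e-01],
       [ 0.00000000e+00,  0.00000000e+00,  0.00000000e+00,
         1.00000000e+00]])}
```

View pics/scene0.png

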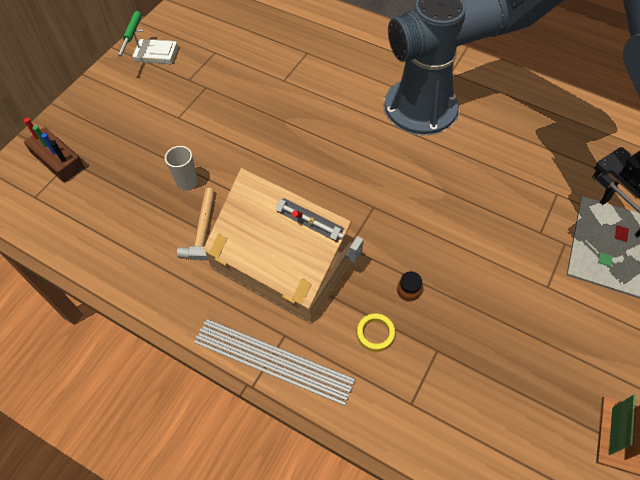

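View pics/top0.png

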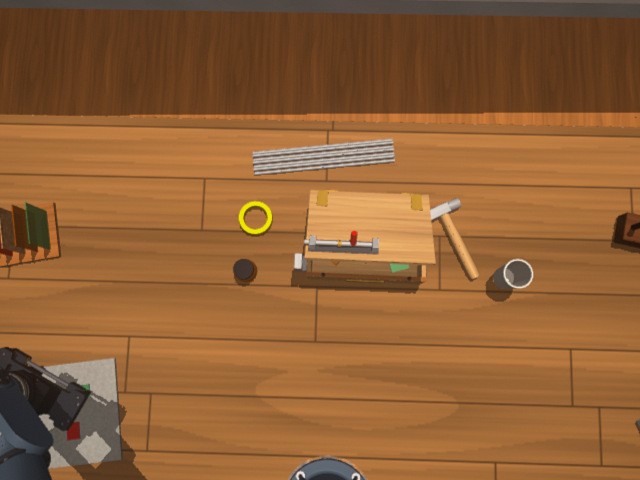

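The top view shows the chest with its front facing the robot, lid part open; knob at about (354,238) in top and (297,215) in scene; the keeper is at about (299,261) in top. I'll enlarge both crops.

Run:
```python
import cv2,numpy as np
a=cv2.imread("pics/top0.png")[180:290,290:450]; b=cv2.imread("pics/scene0.png")[160:330,190:380]
a=cv2.resize(a,None,fx=5,fy=5,interpolation=cv2.INTER_CUBIC);cv2.imwrite("pics/tc.png",a)
b=cv2.resize(b,None,fx=3.5,fy=3.5,interpolation=cv2.INTER_CUBIC);cv2.imwrite("pics/sc.png",b)
```

```text
(no output)
```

View pics/tc.png

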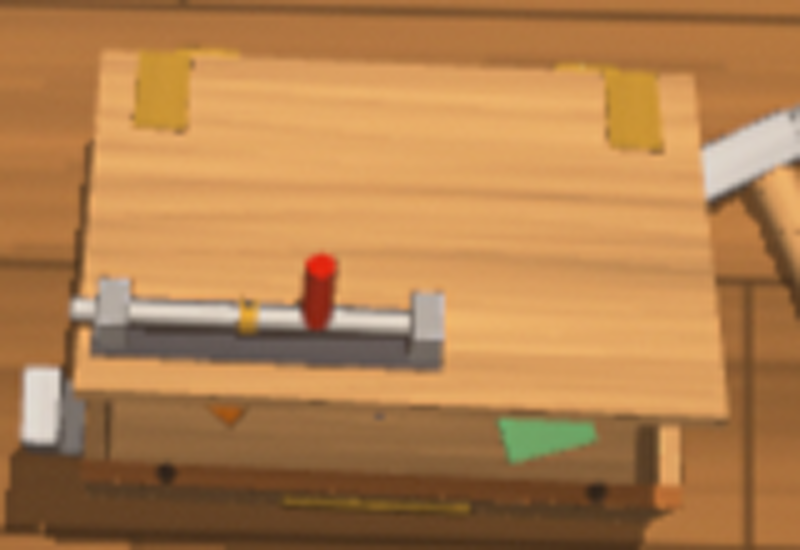

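View pics/sc.png

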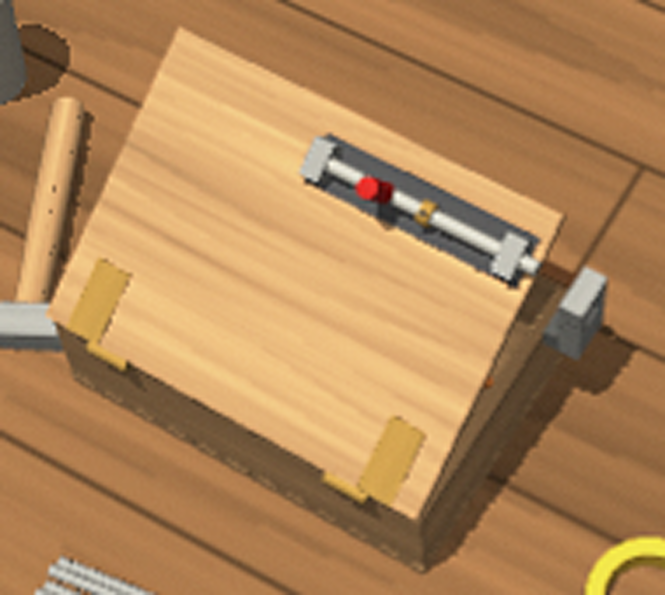

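Lid corners, knob top and keeper are clear in both views; I triangulate them.

```bash
cat > h.py <<'E'
import numpy as np,cv2
from plant import *
def ray(n,uv,o=None):
    p=camera_params(n);K=np.array([[p['fx'],0,p['cx']],[0,p['fy'],p['cy']],[0,0,1]])
    q=cv2.undistortPoints(np.array([[uv]],float),K,p['dist'])[0,0];d=np.array([q[0],q[1],1.])
    if n=="wrist":
        T=p['T_tool_cam'];R=o['ee_rot'];c=o['tcp_pos']+R@T[:3,3];d=R@T[:3,:3]@d
    else: c=-p['R'].T@p['t'];d=p['R'].T@d
    return c,d/np.linalg.norm(d)
def tri(rs):
    A=sum(np.eye(3)-np.outer(d,d) for c,d in rs);b=sum((np.eye(3)-np.outer(d,d))@c for c,d in rs)
    x=np.linalg.solve(A,b);return x,max(np.linalg.norm((np.eye(3)-np.outer(d,d))@(x-c)) for c,d in rs)
def tojog(o,dw): return (o['ee_rot'].T@np.array(dw))/0.2
def plane(n,uv,z,o=None):
    c,d=ray(n,uv,o);return c+d*(z-c[2])/d[2]
E
python3 - <<'E'
from h import *
np.set_printoptions(precision=4,suppress=True)
t=lambda x,y:((x+.5)/5-.5+290,(y+.5)/5-.5+180)
s=lambda x,y:((x+.5)/3.5-.5+190,(y+.5)/3.5-.5+160)
P={}
for k,a,b in [("RL",(104,50),(420,518)),("RR",(693,73),(48,318)),("FR",(728,413),(180,27)),("FL",(75,386),(563,214)),("knobtop",(320,265),(370,189)),("tip",(71,310),(538,268)),("keeptopFR",(60,446),(558,318)),("collar",(248,317),(426,213)),("keeptop c",(42,405),(583,292))]:
    P[k],e=tri([ray("top",t(*a)),ray("scene",s(*b))]);print(k,P[k],e)
h=P["RR"]-P["RL"];print(np.arctan2(h[0],-h[1]))
w=(P["FL"]+P["FR"]-P["RL"]-P["RR"])/2;print(np.linalg.norm(w),np.arcsin(w[2]/np.linalg.norm(w)))
E
```

```text
RL [0.7321 0.059  0.1   ] 0.0023229097037934386
RR [ 0.7281 -0.22    0.0972] 0.00190665163249044
FR [ 0.5539 -0.2166  0.2068] 0.0011222279637655328
FL [0.5586 0.0616 0.2065] 0.0009981473541177922
knobtop [ 0.6102 -0.0412  0.2259] 0.0012439188629955827
tip [0.5933 0.0643 0.1963] 0.00043164112766095556
keeptopFR [0.55   0.0673 0.0702] 0.00669488162767994
collar [ 0.5923 -0.0127  0.1963] 4.8881670248355164e-05
keeptop c [0.5593 0.0796 0.1296] 0.0006084445038901411
-0.01430473569644129
0.20464864034813082 0.5558644792783002
```

Result: chest yaw is about -0.0155 rad, the hinge middle is near (0.726,-0.0795,0.090), and the lid is open about 0.556 rad. When shut, the knob should be near (0.556,-0.04,0.136). I'll close the lid first with shut fingertips.

Call:
jog_arm --targets '[[[-0.74,-0.57,-0.5],[0,0,0.4],0],[[-0.74,-0.57,-0.5],[0,0,0.4],0],[[-0.74,-0.57,-0.5],[0,0,0.4],0],[[-0.74,-0.57,-0.5],[0,0,0.4],0],[[-0.74,-0.57,-0.5],[0,0,0.4],0]]'

```text
t: 0.6
tcp_pos: [0.3661, 0.3858, 0.2997]
ee_rot: [[-0.449, 0.894, 0.004], [0.894, 0.449, 0.001], [-0.001, 0.004, -1.0]]
ft_force: [-0.3, 0.5, 1.4]
finger_gap: 0.0547
```

Call:
jog_arm --targets '[[[-0.96,-0.1,0],[0,0,0.307],0],[[-0.96,-0.1,0],[0,0,0.307],0],[[-0.96,-0.1,0],[0,0,0.307],0],[[-0.96,-0.1,0],[0,0,0.307],0],[[-0.96,-0.1,0],[0,0,0.307],0]]'

```text
t: 1.1
tcp_pos: [0.4346, 0.2045, 0.2966]
ee_rot: [[0.016, 1.0, -0.0], [1.0, -0.016, -0.002], [-0.002, -0.0, -1.0]]
ft_force: [0.5, 0.6, -0.5]
finger_gap: 0.0147
```

Call:
jog_arm --targets '[[[-0.85,0.34,0],[0,0,0],0],[[-0.85,0.34,0],[0,0,0],0],[[-0.85,0.34,0],[0,0,0],0],[[-0.85,0.34,0],[0,0,0],0],[[-0.85,0.34,0],[0,0,0],0]]'

```text
t: 1.6
tcp_pos: [0.501, 0.0351, 0.2965]
ee_rot: [[0.014, 1.0, 0.0], [1.0, -0.014, -0.0], [-0.0, 0.0, -1.0]]
ft_force: [-0.0, 0.3, 0.1]
finger_gap: 0.0005
```

Call:
jog_arm --targets '[[[-0.85,0.34,0],[0,0,0],0],[[-0.85,0.34,0],[0,0,0],0],[[-0.85,0.34,0],[0,0,0],0],[[-0.85,0.34,0],[0,0,0],0],[[-0.85,0.34,0],[0,0,0],0]]'

```text
t: 2.1
tcp_pos: [0.5672, -0.1353, 0.2961]
ee_rot: [[0.013, 1.0, 0.0], [1.0, -0.013, -0.0], [-0.0, 0.0, -1.0]]
ft_force: [0.4, 0.8, -0.4]
finger_gap: 0.0005
```

Call:
jog_arm --targets '[[[0,0,0.15],[0,0,0],0],[[0,0,0.3],[0,0,0],0],[[0,0,0.38],[0,0,0],0],[[0,0,0.42],[0,0,0],0],[[0,0,0.45],[0,0,0],0]]'

```text
t: 2.6
tcp_pos: [0.5653, -0.1311, 0.2066]
ee_rot: [[0.008, 1.0, -0.001], [1.0, -0.008, 0.001], [0.001, -0.001, -1.0]]
ft_force: [-0.4, -0.5, 0.0]
finger_gap: 0.0002
```

Call:
jog_arm --targets '[[[0,0,0.03],[0,0,0],0],[[0,0,0.06],[0,0,0],0],[[0,0,0.1],[0,0,0],0],[[0,0,0.14],[0,0,0],0],[[0,0,0.18],[0,0,0],0]]'

```text
t: 3.1
tcp_pos: [0.5655, -0.1334, 0.1709]
ee_rot: [[0.011, 1.0, 0.0], [1.0, -0.011, -0.0], [-0.0, 0.0, -1.0]]
ft_force: [-0.3, 0.0, 0.7]
finger_gap: 0.0004
```

Call:
jog_arm --targets '[[[0,0,0.04],[0,0,0],0],[[0,0,0.08],[0,0,0],0],[[0,0,0.12],[0,0,0],0],[[0,0,0.16],[0,0,0],0],[[0,0,0.2],[0,0,0],0]]'

```text
t: 3.6
tcp_pos: [0.5654, -0.1333, 0.1305]
ee_rot: [[0.011, 1.0, -0.0], [1.0, -0.011, 0.0], [0.0, -0.0, -1.0]]
ft_force: [-1.4, 0.3, 0.4]
finger_gap: 0.0004
```

Call:
jog_arm --targets '[[[0,0,0.02],[0,0,0],0],[[0,0,0.04],[0,0,0],0],[[0,0,0.06],[0,0,0],0],[[0,0,0.08],[0,0,0],0],[[0,0,0.1],[0,0,0],0]]'

```text
t: 4.1
tcp_pos: [0.5656, -0.1333, 0.1111]
ee_rot: [[0.011, 1.0, 0.0], [1.0, -0.011, -0.0], [-0.0, 0.0, -1.0]]
ft_force: [-0.0, -0.4, 0.9]
finger_gap: 0.0005
```

Call:
jog_arm --targets '[[[0,0,0.01],[0,0,0],0],[[0,0,0.02],[0,0,0],0],[[0,0,0.03],[0,0,0],0],[[0,0,0.035],[0,0,0],0],[[0,0,0.035],[0,0,0],0]]'

```text
t: 4.6
tcp_pos: [0.5655, -0.1332, 0.1041]
ee_rot: [[0.011, 1.0, -0.0], [1.0, -0.011, 0.0], [0.0, -0.0, -1.0]]
ft_force: [-0.0, 1.0, -0.3]
finger_gap: 0.0002
```

Run:
```python
from h import *
a=camera("top")[180:290,290:450,::-1]
cv2.imwrite("pics/t1.png",cv2.resize(a,None,fx=5,fy=5,interpolation=cv2.INTER_CUBIC)); o=get_obs();print(o['tcp_pos'],o['ft_force'])
```

```text
[ 0.56557505 -0.13330775  0.10423303] [-0.43226694  0.42634132  0.51922776]
```

View pics/t1.png

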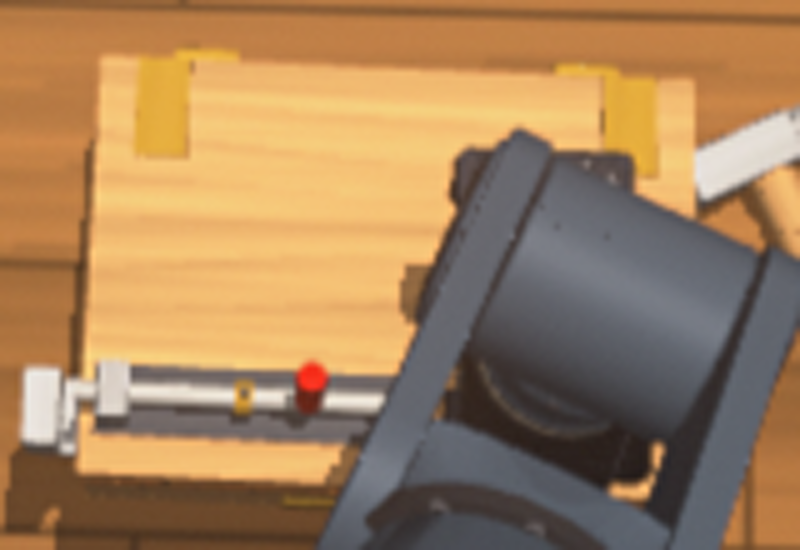

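The lid is down, with the knob cap at crop (313,376) and the tip just short of the keeper. Next I'll locate the knob.

Run:
```python
from h import *
t=lambda x,y:((x+.5)/5-.5+290,(y+.5)/5-.5+180)
for z in(.150,.153):print(plane("top",t(313,376),z))
print("tip",plane("top",t(66,395),.114), "keeper c",plane("top",t(42,405),.1295), plane("top",t(130,380),.12), "collarL",plane("top",t(236,396),.114+.005),"strapR",plane("top",t(131,385),.12))
```

```text
[ 0.57329654 -0.04310366  0.15      ]
[ 0.5729043  -0.04298997  0.153     ]
tip [0.56632996 0.06904091 0.114     ] keeper c [0.55958675 0.0790453  0.1295    ] [0.57326827 0.03958476 0.12      ] collarL [ 0.56722204 -0.00919335  0.119     ] strapR [0.5709687  0.03906089 0.12      ]
```

Call:
jog_arm --targets '[[[0,0,-0.1],[0,0,0],0],[[0,0,-0.3],[0,0,0],0.4],[[0,0,-0.5],[0,0,0],0.6],[[0,0,-0.5],[0,0,0],0.6],[[0,0,-0.5],[0,0,0],0.6]]'

```text
t: 5.15
tcp_pos: [0.566, -0.1334, 0.2054]
ee_rot: [[0.01, 1.0, 0.002], [1.0, -0.01, -0.001], [-0.001, 0.003, -1.0]]
ft_force: [-0.3, -0.0, -0.1]
finger_gap: 0.0246
```

Run:
```python
from h import *
from scipy.optimize import brentq
t=lambda x,y:((x+.5)/5-.5+290,(y+.5)/5-.5+180)
hx=.7265
def th(uv,r,h):
    f=lambda a: plane("top",t(*uv),.09+r*np.sin(a)+h*np.cos(a))[0]-(hx-r*np.cos(a)+h*np.sin(a))
    return [round(f(a),4) for a in (0,.05,.1,.2,.3)]
print(th((313,376),.17,.056),th((80,473),.205,.008),th((75,386),.205,.008))
import cv2
a=camera("top")[180:290,290:450,::-1];b=camera("scene")[160:270,220:380,::-1]
cv2.imwrite("pics/t2.png",np.vstack([cv2.resize(v,(436,300),interpolation=cv2.INTER_CUBIC) for v in(a,b)]))
```

```text
[np.float64(0.0173), np.float64(0.0132), np.float64(0.0087), np.float64(-0.0015), np.float64(-0.0131)] [np.float64(0.0104), np.float64(0.0088), np.float64(0.0067), np.float64(0.001), np.float64(-0.0067)] [np.float64(0.0511), np.float64(0.0492), np.float64(0.0467), np.float64(0.0404), np.float64(0.0321)]
```

View pics/t2.png

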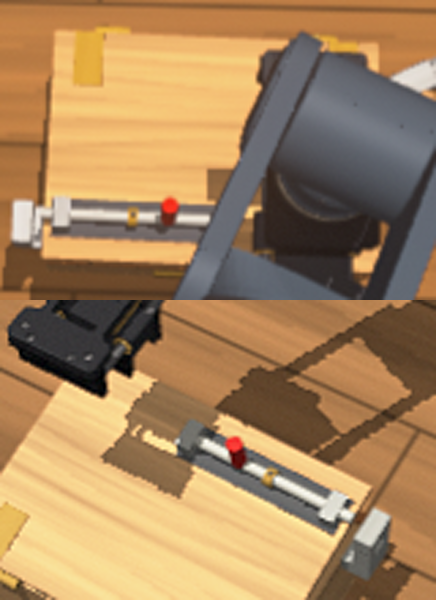

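Run:
```python
from h import *
f=436/160
T=lambda x,y:((x+.5)/f-.5+290,(y+.5)/f-.5+180)
S=lambda x,y:((x+.5)/f-.5+220,(y-300+.5)/f-.5+160)
for k,a,b in [("knob",(170,204),(234,443)),("FL",(43,259),(331,531)),("tip",(36,215),(352,516)),("collar",(131,216),(268,478))]:
    print(k,tri([ray("top",T(*a)),ray("scene",S(*b))]))
    print(ray("top",T(*a)),ray("scene",S(*b))) if k=="knob" else 0
```

```text
knob (array([ 0.57002753, -0.04127492,  0.17741771]), np.float64(0.000544374564829391))
(array([0.40943968, 0.00439094, 1.4032506 ]), array([ 0.12999189, -0.0373084 , -0.99081289])) (array([1.14779923, 0.33776498, 1.23580626]), array([-0.45728377, -0.29948725, -0.83737623]))
FL (array([0.54009814, 0.0504871 , 0.06814598]), np.float64(0.014864700048173942))
tip (array([0.56368279, 0.0658271 , 0.14212435]), np.float64(0.00175126219167508))
collar (array([ 0.56476054, -0.01197162,  0.13996833]), np.float64(0.0009250316503953107))
```

Run:
```python
from h import *
o=get_obs();print(o['tcp_pos'],o['finger_gap'])
p=camera_params("scene");K=np.array([[p['fx'],0,p['cx']],[0,p['fy'],p['cy']],[0,0,1]])
uv=cv2.projectPoints(o['tcp_pos'][None],cv2.Rodrigues(p['R'])[0],p['t'],K,p['dist'])[0].ravel();print(uv)
im=camera("scene")[:,:,::-1].copy();x0,y0=190,110
c=cv2.resize(im[y0:y0+150,x0:x0+200],None,fx=4,fy=4,interpolation=cv2.INTER_CUBIC)
cv2.drawMarker(c,tuple(int(v) for v in((uv[0]-x0)*4,(uv[1]-y0)*4)),(255,0,255),0,20,1)
w=camera("wrist")[:,:,::-1];cv2.imwrite("pics/s3.png",c);cv2.imwrite("pics/w3.png",w)
```

```text
[ 0.56442641 -0.1327881   0.20313524] 0.03272763044749357
[270.04766924 186.5985219 ]
```

View pics/s3.png

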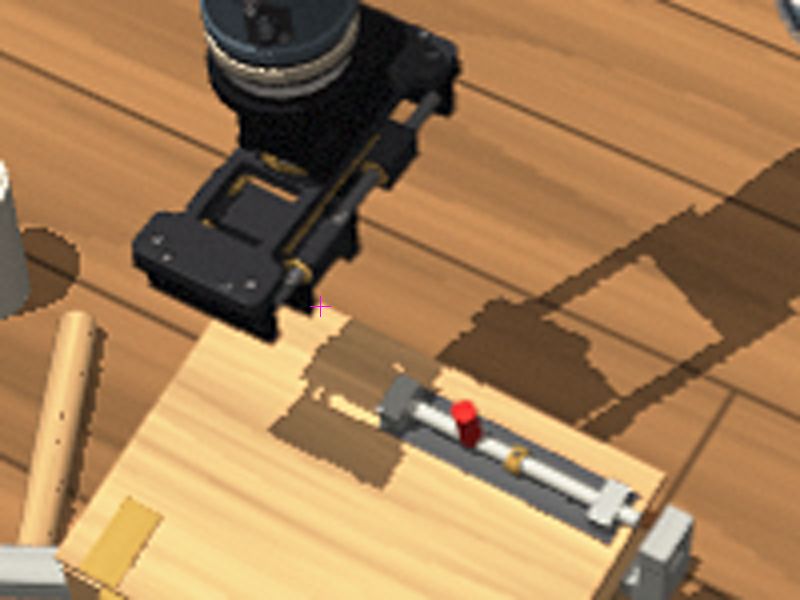

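The projected TCP agrees with the gripper, but the lid still stands at about 0.19 rad, although the finger went lower. I'll push again in steps, tracking the lid angle from the red knob by script.

```bash
cat >> h.py <<'E'
from scipy.optimize import brentq
def knob(views=("top","scene")):
    "lid angle and y of the knob from its red cap centres"
    rs=[];out={}
    for n in views:
        im=camera(n).astype(int);m=((im[...,0]>190)&(im[...,1]<60)&(im[...,2]<60)).astype(np.uint8)
        x0,x1,y0,y1=(330,380,210,290) if n=="top" else (270,350,190,250)
        m[:,:x0]=0;m[:,x1:]=0;m[:y0]=0;m[y1:]=0
        if m.sum()<6: out[n]=None;continue
        ys,xs=np.nonzero(m);rs.append(ray(n,(xs.mean(),ys.mean())));out[n]=(xs.mean().round(1),ys.mean().round(1),len(xs))
    if len(rs)==2:
        X,e=tri(rs);out["X"]=X.round(4);out["e"]=round(e,4)
        out["lid"]=round(np.arctan2(X[2]-.09,.7265-X[0])-np.arctan2(.056,.17),3)
    o=get_obs();print(out,"\n",o['t'],o['tcp_pos'].round(4),o['ft_force'].round(1))
E
python3 -c "
from h import *
knob()"
```

```text
{'top': (np.float64(351.9), np.float64(255.3), 18), 'scene': (np.float64(305.2), np.float64(212.2), 14), 'X': array([ 0.5691, -0.0418,  0.1754]), 'e': np.float64(0.0003), 'lid': np.float64(0.179)} 
 5.45 [ 0.5647 -0.1329  0.2028] [-1.   0.1 -0.4]
```

Call:
jog_arm --targets '[[[0,0,0.1],[0,0,0],0],[[0,0,0.2],[0,0,0],0],[[0,0,0.25],[0,0,0],0],[[0,0,0.3],[0,0,0],0],[[0,0,0.35],[0,0,0],0]]'

```text
t: 5.95
tcp_pos: [0.5657, -0.1334, 0.1337]
ee_rot: [[0.011, 1.0, 0.0], [1.0, -0.011, -0.0], [-0.0, 0.0, -1.0]]
ft_force: [0.5, -0.7, 0.7]
finger_gap: 0.0203
```

```bash
python3 -c "
from h import *
knob()"
```

```text
{'top': (np.float64(351.9), np.float64(255.3), 18), 'scene': (np.float64(305.2), np.float64(212.2), 16), 'X': array([ 0.569 , -0.0417,  0.1752]), 'e': np.float64(0.0003), 'lid': np.float64(0.178)} 
 6.05 [ 0.5647 -0.133   0.1329] [-0.5 -0.4  0.5]
```

Call:
jog_arm --targets '[[[0,0,0.015],[0,0,0],0],[[0,0,0.03],[0,0,0],0],[[0,0,0.045],[0,0,0],0],[[0,0,0.06],[0,0,0],0],[[0,0,0.075],[0,0,0],0]]'

```text
t: 6.55
tcp_pos: [0.5656, -0.1333, 0.1192]
ee_rot: [[0.011, 1.0, 0.0], [1.0, -0.011, -0.0], [-0.0, 0.0, -1.0]]
ft_force: [-0.2, -0.3, 0.0]
finger_gap: 0.0006
```

```bash
python3 -c "
from h import *
knob()"
```

```text
{'top': (np.float64(351.9), np.float64(255.3), 18), 'scene': (np.float64(305.1), np.float64(212.0), 15), 'X': array([ 0.569 , -0.0419,  0.1761]), 'e': np.float64(0.0005), 'lid': np.float64(0.182)} 
 6.65 [ 0.5652 -0.1331  0.1188] [ 0.4  0.4 -1.2]
```

No contact yet at z=0.119, while the lid is still at 0.18. I'll keep lowering slowly past the earlier depth.

Call:
jog_arm --targets '[[[0,0,0.02],[0,0,0],0],[[0,0,0.04],[0,0,0],0],[[0,0,0.06],[0,0,0],0],[[0,0,0.08],[0,0,0],0],[[0,0,0.1],[0,0,0],0]]'

```text
t: 7.15
tcp_pos: [0.5653, -0.1333, 0.0988]
ee_rot: [[0.011, 1.0, -0.0], [1.0, -0.011, 0.0], [0.0, -0.0, -1.0]]
ft_force: [0.8, 0.2, 1.3]
finger_gap: 0.0005
```

```bash
python3 -c "
from h import *
knob()
cv2.imwrite('pics/w4.png',camera('wrist')[:,:,::-1])"
```

```text
{'top': (np.float64(351.8), np.float64(256.6), 19), 'scene': (np.float64(306.0), np.float64(212.7), 19), 'X': array([ 0.5666, -0.0416,  0.1703]), 'e': np.float64(0.0001), 'lid': np.float64(0.147)} 
 7.25 [ 0.565  -0.1331  0.0985] [-0.1  0.1 -0.1]
```

View pics/w4.png

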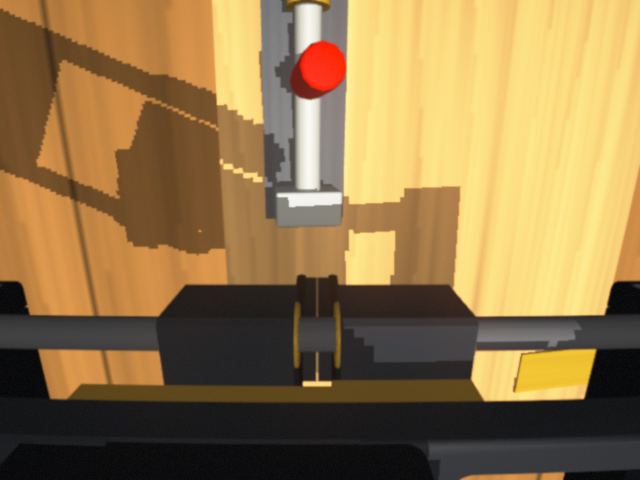

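The wrist view shows the shut fingers on the lid (tips near (317,278)), the near strap at (308,205) and the knob cap at (323,67). I'll check the wrist ray against the fixed cameras.

Run:
```python
from h import *
o=get_obs();w=ray("wrist",(323,67),o)
for n,uv in(("top",(351.8,256.6)),("scene",(306,212.7))):
    print(tri([w,ray(n,uv)]))
print(o['qpos'],o['ee_rot'])
# strap end corners
print([plane("wrist",(x,y),.145,o) for x,y in((276,192),(340,192))])
```

```text
(array([ 0.567748  , -0.04095862,  0.16966293]), np.float64(0.0011943781940452322))
(array([ 0.56856933, -0.04076112,  0.17350065]), np.float64(0.00021056325226510787))
[-4.23692421e-01  5.98127851e-01  1.63363026e+00 -5.24243161e-06
  9.10567689e-01 -4.13136352e-01] [[ 1.05527543e-02  9.99944094e-01 -6.70026499e-04]
 [ 9.99944276e-01 -1.05525568e-02  2.97645364e-04]
 [ 2.90558231e-04 -6.73130141e-04 -9.99999731e-01]]
[array([ 0.55119017, -0.0803728 ,  0.145     ]), array([ 0.5753623 , -0.08062849,  0.145     ])]
```

Run:
```python
from h import *
w=cv2.imread('pics/w4.png')[180:400,200:440]
cv2.imwrite("pics/w4c.png",cv2.resize(w,None,fx=3,fy=2.7,interpolation=cv2.INTER_NEAREST))
```

```text
(no output)
```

View pics/w4c.png

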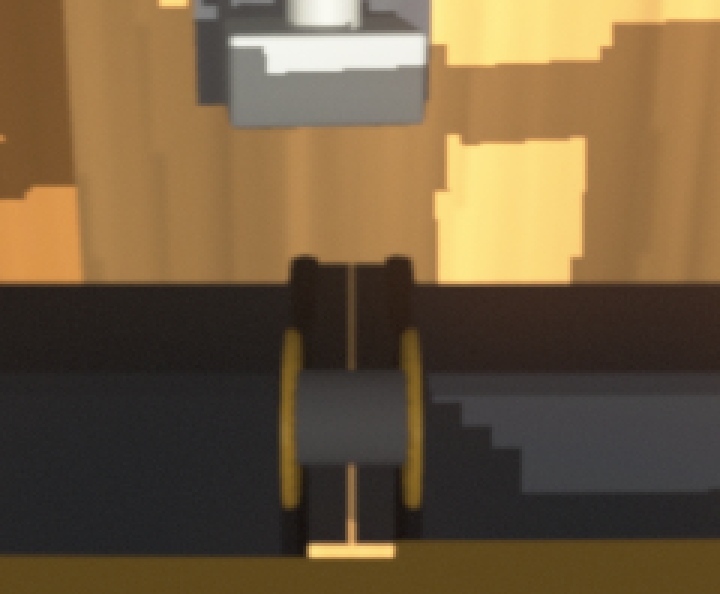

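Run:
```python
import cv2,numpy as np
for f in("w3","w4"):
    g=cv2.imread(f"pics/{f}.png").max(2)
    print(f,[(u,int(np.argmax((g[150:,u]<50)))+150) for u in range(190,450,6)])
```

```text
w3 [(190, 286), (196, 286), (202, 286), (208, 286), (214, 286), (220, 286), (226, 356), (232, 351), (238, 309), (244, 304), (250, 305), (256, 353), (262, 353), (268, 403), (274, 403), (280, 403), (286, 403), (292, 403), (298, 403), (304, 403), (310, 403), (316, 403), (322, 403), (328, 403), (334, 403), (340, 403), (346, 403), (352, 403), (358, 403), (364, 403), (370, 356), (376, 370), (382, 354), (388, 352), (394, 352), (400, 352), (406, 352), (412, 366), (418, 368), (424, 362), (430, 362), (436, 362), (442, 362), (448, 362)]
w4 [(190, 286), (196, 286), (202, 286), (208, 286), (214, 286), (220, 286), (226, 286), (232, 286), (238, 286), (244, 286), (250, 286), (256, 286), (262, 286), (268, 286), (274, 286), (280, 286), (286, 286), (292, 286), (298, 278), (304, 276), (310, 279), (316, 403), (322, 281), (328, 284), (334, 283), (340, 298), (346, 302), (352, 304), (358, 304), (364, 306), (370, 305), (376, 306), (382, 306), (388, 305), (394, 305), (400, 305), (406, 304), (412, 302), (418, 303), (424, 306), (430, 305), (436, 308), (442, 310), (448, 315)]
```

Run:
```python
import cv2
w=cv2.imread('pics/w3.png')[180:420,180:460]
cv2.imwrite("pics/w3c.png",cv2.resize(w,None,fx=2.5,fy=2.5,interpolation=cv2.INTER_NEAREST))
```

View pics/w3c.png

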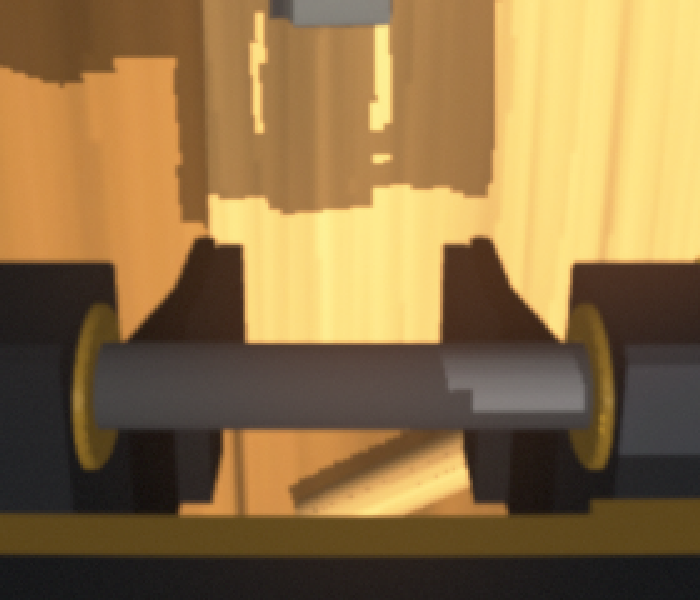

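Here the free fingers also end about 23 mm short of the reported TCP. That matches both contact depths, so the real tip height is about tcp_z + 0.023. I'll lower accordingly.

Call:
jog_arm --targets '[[[0,0,0.02],[0,0,0],0],[[0,0,0.04],[0,0,0],0],[[0,0,0.06],[0,0,0],0],[[0,0,0.07],[0,0,0],0],[[0,0,0.075],[0,0,0],0]]'

```text
t: 7.8
tcp_pos: [0.5653, -0.1332, 0.0839]
ee_rot: [[0.011, 1.0, -0.001], [1.0, -0.011, 0.0], [0.0, -0.001, -1.0]]
ft_force: [-0.8, 0.1, 1.0]
finger_gap: 0.0007
```

```bash
python3 -c "
from h import *
knob()"
```

```text
{'top': (np.float64(351.3), np.float64(259.9), 20), 'scene': (np.float64(307.9), np.float64(214.3), 20), 'X': array([ 0.5609, -0.0409,  0.1567]), 'e': np.float64(0.0001), 'lid': np.float64(0.065)} 
 7.9 [ 0.5654 -0.1332  0.084 ] [-0.3 -0.3 -0.3]
```

Call:
jog_arm --targets '[[[0,0,0.005],[0,0,0],0],[[0,0,0.01],[0,0,0],0],[[0,0,0.015],[0,0,0],0],[[0,0,0.02],[0,0,0],0],[[0,0,0.02],[0,0,0],0]]'

```text
t: 8.4
tcp_pos: [0.5655, -0.1333, 0.0801]
ee_rot: [[0.011, 1.0, -0.0], [1.0, -0.011, 0.0], [0.0, -0.0, -1.0]]
ft_force: [0.6, 0.8, -0.2]
finger_gap: 0.0007
```

Call:
jog_arm --targets '[[[0,0,0.005],[0,0,0],0],[[0,0,0.005],[0,0,0],0],[[0,0,0.01],[0,0,0],0],[[0,0,0.01],[0,0,0],0]]'

```text
t: 8.8
tcp_pos: [0.5655, -0.1333, 0.0783]
ee_rot: [[0.011, 1.0, 0.0], [1.0, -0.011, -0.0], [-0.0, 0.0, -1.0]]
ft_force: [0.0, -0.6, 1.0]
finger_gap: 0.0003
```

```bash
python3 -c "
from h import *
knob()"
```

```text
{'top': (np.float64(351.1), np.float64(261.1), 18), 'scene': (np.float64(308.3), np.float64(215.0), 22), 'X': array([ 0.5589, -0.0409,  0.1512]), 'e': np.float64(0.0002), 'lid': np.float64(0.032)} 
 8.9 [ 0.5655 -0.1333  0.0783] [-0.9 -0.5 -0.2]
```

The lid rests at about 0.03 rad. Next I'll raise the tool, open the gripper and move over the knob at about (0.559,-0.041).

Call:
jog_arm --targets '[[[0,0,-0.1],[0,0,0],0],[[0,0,-0.3],[0,0,0],0.6],[[0,0,-0.46],[0,0,0],0.6],[[0.2,-0.015,-0.46],[0,0,0],0.6],[[0.4,-0.033,-0.46],[0,0,0],0.6]]'

```text
t: 9.4
tcp_pos: [0.5609, -0.0536, 0.1718]
ee_rot: [[0.014, 1.0, 0.004], [1.0, -0.014, -0.001], [-0.001, 0.004, -1.0]]
ft_force: [0.2, 0.0, -0.5]
finger_gap: 0.0247
```

Call:
jog_arm --targets '[[[0.06,0,0],[0,0,0],0.6],[[0.06,0,0],[0,0,0],0.6],[[0.06,0,0],[0,0,0],0.6]]'

```text
t: 9.7
tcp_pos: [0.5602, -0.0418, 0.1702]
ee_rot: [[0.01, 1.0, 0.0], [1.0, -0.01, -0.001], [-0.001, 0.0, -1.0]]
ft_force: [-0.4, -1.2, -0.9]
finger_gap: 0.0475
```

Run:
```python
from h import *
o=get_obs();im=camera("wrist");cv2.imwrite("pics/w5.png",im[:,:,::-1])
i=im.astype(int);m=(i[...,0]>150)&(i[...,1]<60)&(i[...,2]<60);ys,xs=np.nonzero(m);print(len(xs),xs.mean() if len(xs) else 0,ys.mean() if len(xs) else 0,o['tcp_pos'],o['finger_gap'],o['ft_force'])
if len(xs): print(plane("wrist",(xs.mean(),ys.mean()),.148,o))
knob()
```

```text
356 315.2865168539326 261.30337078651684 [ 0.56024796 -0.04182484  0.1701815 ] 0.04748244695215343 [-0.37114796 -1.21424363 -0.91456621]
[ 0.5602588  -0.04102329  0.148     ]
{'top': None, 'scene': None} 
 9.85 [ 0.5602 -0.0426  0.17  ] [ 0.1  0.3 -0.2]
```

View pics/w5.png

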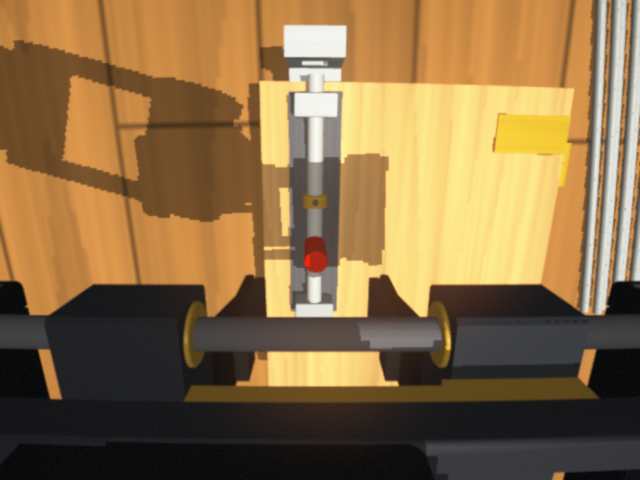

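The knob at (315,261) is centred between the fingertips (250 and 375); the bolt lines up with the keeper at (315,40). Now I'll descend and grip.

Call:
jog_arm --targets '[[[0,0,0.1],[0,0,0],0.6],[[0,0,0.2],[0,0,0],0.6],[[0,0,0.27],[0,0,0],0.6],[[0,0,0.31],[0,0,0],0.6],[[0,0,0.34],[0,0,0],0.6]]'

```text
t: 10.35
tcp_pos: [0.5599, -0.0421, 0.1015]
ee_rot: [[0.012, 1.0, -0.0], [1.0, -0.012, 0.0], [0.0, -0.0, -1.0]]
ft_force: [-0.6, 0.2, 0.0]
finger_gap: 0.0523
```

Call:
jog_arm --targets '[[[0,0,0],[0,0,0],0.2],[[0,0,0],[0,0,0],0.05],[[0,0,0],[0,0,0],0],[[0,0,0],[0,0,0],0],[[0,0,0],[0,0,0],0]]'

```text
t: 10.85
tcp_pos: [0.5601, -0.0412, 0.1027]
ee_rot: [[0.01, 1.0, 0.001], [1.0, -0.01, -0.0], [-0.0, 0.001, -1.0]]
ft_force: [0.3, -0.3, -0.8]
finger_gap: 0.0198
```

Call:
jog_arm --targets '[[[0,0,0],[0,0,0],0],[[0,0,0],[0,0,0],0],[[0,0,0],[0,0,0],0]]'

```text
t: 11.15
tcp_pos: [0.5593, -0.0411, 0.1025]
ee_rot: [[0.01, 1.0, -0.001], [1.0, -0.01, 0.0], [0.0, -0.001, -1.0]]
ft_force: [-1.3, -0.7, 3.8]
finger_gap: 0.0133
```

Call:
jog_arm --targets '[[[0,-0.001,0.005],[0,0,0],0],[[0,-0.002,0.01],[0,0,0],0],[[0,-0.003,0.01],[0,0,0],0],[[0,-0.003,0.015],[0,0,0],0],[[0,-0.003,0.015],[0,0,0],0]]'

```text
t: 11.65
tcp_pos: [0.5588, -0.0411, 0.1001]
ee_rot: [[0.01, 1.0, -0.001], [1.0, -0.01, -0.0], [-0.0, -0.001, -1.0]]
ft_force: [-4.2, -0.3, 7.2]
finger_gap: 0.0134
```

Call:
jog_arm --targets '[[[0,-0.004,0.003],[0,0,0],0],[[0,-0.006,0.006],[0,0,0],0],[[0,-0.006,0.008],[0,0,0],0],[[0,-0.006,0.01],[0,0,0],0],[[0,-0.006,0.01],[0,0,0],0]]'

```text
t: 12.15
tcp_pos: [0.5585, -0.0412, 0.0987]
ee_rot: [[0.011, 1.0, 0.002], [1.0, -0.011, -0.0], [-0.0, 0.002, -1.0]]
ft_force: [-3.4, 0.0, 10.1]
finger_gap: 0.0133
```

Call:
jog_arm --targets '[[[0,-0.004,0.003],[0,0,0],0],[[0,-0.005,0.006],[0,0,0],0],[[0,-0.005,0.006],[0,0,0],0],[[0,-0.005,0.01],[0,0,0],0],[[0,-0.005,0.01],[0,0,0],0]]'

```text
t: 12.65
tcp_pos: [0.5582, -0.0412, 0.0972]
ee_rot: [[0.011, 1.0, 0.003], [1.0, -0.011, -0.0], [-0.0, 0.003, -1.0]]
ft_force: [-3.0, 0.5, 12.2]
finger_gap: 0.0133
```

```bash
python3 -c "
from h import *
for i in range(4):
    camera('top');o=get_obs();print(o['tcp_pos'].round(4),o['ft_force'].round(1),o['moment'].round(2))"
```

```text
[ 0.5582 -0.0412  0.0972] [-3.2  1.6 12.3] [ 0.08  0.43 -0.04]
[ 0.5582 -0.0412  0.0972] [-3.   1.  12.1] [0.1  0.4  0.03]
[ 0.5582 -0.0412  0.0972] [-2.6  1.4 12.2] [0.09 0.49 0.01]
[ 0.5582 -0.0412  0.0972] [-2.3  0.8 12.2] [0.09 0.44 0.01]
```

Call:
jog_arm --targets '[[[0,-0.003,0.003],[0,0,0],0],[[0,-0.003,0.005],[0,0,0],0],[[0,-0.003,0.005],[0,0,0],0]]'

```text
t: 13.15
tcp_pos: [0.5583, -0.0412, 0.0971]
ee_rot: [[0.011, 1.0, 0.005], [1.0, -0.011, -0.001], [-0.001, 0.005, -1.0]]
ft_force: [-3.6, 1.1, 17.3]
finger_gap: 0.0128
```

Call:
jog_arm --targets '[[[0,-0.002,0.003],[0,0,0],0],[[0,-0.002,0.005],[0,0,0],0],[[0,-0.002,0.005],[0,0,0],0]]'

```text
t: 13.45
tcp_pos: [0.5583, -0.0412, 0.0971]
ee_rot: [[0.011, 1.0, 0.006], [1.0, -0.011, -0.001], [-0.001, 0.006, -1.0]]
ft_force: [-4.5, 2.4, 21.4]
finger_gap: 0.0128
```

The lid is hard on the rim at z=0.0971 with 21 N down. Now I'll slide the bolt slowly.

Call:
jog_arm --targets '[[[0.01,0,0],[0,0,0],0],[[0.02,0,0],[0,0,0],0],[[0.03,0,0],[0,0,0],0],[[0.04,0,0],[0,0,0],0],[[0.05,0,0],[0,0,0],0]]'

```text
t: 13.95
tcp_pos: [0.5585, -0.0327, 0.0971]
ee_rot: [[0.01, 1.0, 0.006], [1.0, -0.01, -0.003], [-0.003, 0.006, -1.0]]
ft_force: [-5.5, -3.1, 22.3]
finger_gap: 0.013
```

Call:
jog_arm --targets '[[[0.005,0,-0.001],[0,0,0],0],[[0.01,0,-0.002],[0,0,0],0],[[0.015,0,-0.002],[0,0,0],0],[[0.02,0,-0.002],[0,0,0],0]]'

```text
t: 14.35
tcp_pos: [0.5586, -0.0287, 0.0971]
ee_rot: [[0.01, 1.0, 0.006], [1.0, -0.01, -0.003], [-0.003, 0.006, -1.0]]
ft_force: [-4.2, -2.8, 19.8]
finger_gap: 0.0133
```

Call:
jog_arm --targets '[[[0.005,0,0],[0,0,0],0],[[0.01,0,0],[0,0,0],0],[[0.01,0,0],[0,0,0],0]]'

```text
t: 14.65
tcp_pos: [0.5586, -0.0265, 0.0971]
ee_rot: [[0.01, 1.0, 0.006], [1.0, -0.01, -0.003], [-0.003, 0.006, -1.0]]
ft_force: [-3.4, -1.1, 19.1]
finger_gap: 0.013
```

Call:
jog_arm --targets '[[[0.01,0,0],[0,0,0],0],[[0.02,0,0],[0,0,0],0],[[0.03,0,0],[0,0,0],0],[[0.04,0,0],[0,0,0],0],[[0.05,0,0],[0,0,0],0]]'

```text
t: 15.15
tcp_pos: [0.5588, -0.0166, 0.0971]
ee_rot: [[0.01, 1.0, 0.006], [1.0, -0.01, -0.003], [-0.003, 0.006, -1.0]]
ft_force: [-3.0, -1.8, 18.6]
finger_gap: 0.0129
```

Call:
jog_arm --targets '[[[0.01,0,0],[0,0,0],0],[[0.02,0,0],[0,0,0],0],[[0.03,0,0],[0,0,0],0],[[0.035,0,0],[0,0,0],0],[[0.04,0,0],[0,0,0],0]]'

```text
t: 15.65
tcp_pos: [0.559, -0.0085, 0.0971]
ee_rot: [[0.01, 1.0, 0.006], [1.0, -0.01, -0.003], [-0.003, 0.006, -1.0]]
ft_force: [-3.3, -3.0, 19.5]
finger_gap: 0.0132
```

Call:
jog_arm --targets '[[[0.005,0,0],[0,0,0],0],[[0.01,0,0],[0,0,0],0],[[0.012,0,0],[0,0,0],0]]'

```text
t: 15.95
tcp_pos: [0.559, -0.0061, 0.0971]
ee_rot: [[0.01, 1.0, 0.007], [1.0, -0.01, -0.003], [-0.003, 0.007, -1.0]]
ft_force: [-4.4, -3.1, 19.8]
finger_gap: 0.0131
```

Call:
jog_arm --targets '[[[0.005,0,0],[0,0,0],0],[[0.01,0,0],[0,0,0],0],[[0.012,0,0],[0,0,0],0]]'

```text
t: 16.25
tcp_pos: [0.5591, -0.0036, 0.0971]
ee_rot: [[0.01, 1.0, 0.007], [1.0, -0.01, -0.003], [-0.003, 0.007, -1.0]]
ft_force: [-3.1, -2.5, 19.3]
finger_gap: 0.0127
```

Call:
jog_arm --targets '[[[0.004,0,0],[0,0,0],0],[[0.008,0,0],[0,0,0],0],[[0.01,0,0],[0,0,0],0],[[0.01,0,0],[0,0,0],0]]'

```text
t: 16.65
tcp_pos: [0.5591, -0.0016, 0.0971]
ee_rot: [[0.01, 1.0, 0.007], [1.0, -0.01, -0.003], [-0.003, 0.007, -1.0]]
ft_force: [-3.7, -2.9, 18.9]
finger_gap: 0.0132
```

Call:
jog_arm --targets '[[[0.004,0,0],[0,0,0],0],[[0.008,0,0],[0,0,0],0],[[0.01,0,0],[0,0,0],0],[[0.01,0,0],[0,0,0],0]]'

```text
t: 17.05
tcp_pos: [0.5591, 0.0004, 0.0971]
ee_rot: [[0.01, 1.0, 0.007], [1.0, -0.01, -0.003], [-0.003, 0.007, -1.0]]
ft_force: [-3.8, -2.0, 19.9]
finger_gap: 0.0133
```

Call:
jog_arm --targets '[[[0.004,0,0],[0,0,0],0],[[0.008,0,0],[0,0,0],0],[[0.01,0,0],[0,0,0],0],[[0.01,0,0],[0,0,0],0]]'

```text
t: 17.45
tcp_pos: [0.5592, 0.0024, 0.0971]
ee_rot: [[0.01, 1.0, 0.007], [1.0, -0.01, -0.003], [-0.003, 0.007, -1.0]]
ft_force: [-3.4, -2.6, 19.4]
finger_gap: 0.0127
```

Call:
jog_arm --targets '[[[0.004,0,0],[0,0,0],0],[[0.008,0,0],[0,0,0],0],[[0.01,0,0],[0,0,0],0],[[0.01,0,0],[0,0,0],0]]'

```text
t: 17.85
tcp_pos: [0.5592, 0.0044, 0.0971]
ee_rot: [[0.01, 1.0, 0.007], [1.0, -0.01, -0.003], [-0.003, 0.007, -1.0]]
ft_force: [-3.6, -1.9, 19.4]
finger_gap: 0.0131
```

Call:
jog_arm --targets '[[[0.004,0,0],[0,0,0],0],[[0.007,0,0],[0,0,0],0],[[0.01,0,0],[0,0,0],0],[[0.01,0,0],[0,0,0],0]]'

```text
t: 18.25
tcp_pos: [0.5593, 0.0064, 0.0971]
ee_rot: [[0.01, 1.0, 0.007], [1.0, -0.01, -0.003], [-0.002, 0.007, -1.0]]
ft_force: [-2.5, -1.4, 18.5]
finger_gap: 0.0132
```

Call:
jog_arm --targets '[[[0.004,0,0],[0,0,0],0],[[0.007,0,0],[0,0,0],0],[[0.01,0,0],[0,0,0],0],[[0.01,0,0],[0,0,0],0]]'

```text
t: 18.65
tcp_pos: [0.5593, 0.0065, 0.0971]
ee_rot: [[0.009, 1.0, 0.007], [1.0, -0.009, -0.006], [-0.006, 0.007, -1.0]]
ft_force: [-5.0, -7.6, 18.6]
finger_gap: 0.0133
```

The stop is at y=0.0065, as predicted from the images. A small extra nudge will confirm it is hard.

Call:
jog_arm --targets '[[[0.002,0,0],[0,0,0],0],[[0.004,0,0],[0,0,0],0],[[0.004,0,0],[0,0,0],0]]'

```text
t: 18.95
tcp_pos: [0.5593, 0.0065, 0.0971]
ee_rot: [[0.009, 1.0, 0.006], [1.0, -0.009, -0.007], [-0.007, 0.007, -1.0]]
ft_force: [-3.8, -9.2, 18.7]
finger_gap: 0.013
```

Call:
jog_arm --targets '[[[-0.004,0,-0.006],[0,0,0],0],[[-0.008,0,-0.012],[0,0,0],0],[[-0.01,0.003,-0.016],[0,0,0],0],[[-0.01,0.004,-0.018],[0,0,0],0]]'

```text
t: 19.35
tcp_pos: [0.5595, 0.0066, 0.0986]
ee_rot: [[0.01, 1.0, 0.005], [1.0, -0.01, -0.003], [-0.003, 0.005, -1.0]]
ft_force: [-0.7, -4.9, 5.8]
finger_gap: 0.0131
```

Call:
jog_arm --targets '[[[-0.005,0,0],[0,0,0],0.5],[[-0.005,0,0],[0,0,0],0.5],[[-0.005,0,0],[0,0,0],0.5],[[-0.005,0,0],[0,0,0],0.5],[[-0.005,0,0],[0,0,0],0.5]]'

```text
t: 19.85
tcp_pos: [0.5571, 0.0077, 0.0969]
ee_rot: [[0.01, 1.0, -0.001], [1.0, -0.01, 0.0], [0.0, -0.001, -1.0]]
ft_force: [0.6, -1.1, 0.4]
finger_gap: 0.0413
```

Call:
jog_arm --targets '[[[0,0,0],[0,0,0],0.5],[[0,0,-0.1],[0,0,0],0.5],[[0,0,-0.3],[0,0,0],0.5],[[0,0,-0.5],[0,0,0],0.5],[[0,0,-0.7],[0,0,0],0.5]]'

```text
t: 20.35
tcp_pos: [0.557, 0.0076, 0.2385]
ee_rot: [[0.01, 1.0, -0.001], [1.0, -0.01, 0.0], [0.0, -0.001, -1.0]]
ft_force: [-0.4, -0.5, -1.3]
finger_gap: 0.0435
```

Call:
jog_arm --targets '[[[0,-0.2,0],[0,0,0],0.5],[[0,-0.4,0],[0,0,0],0.5],[[0,-0.5,0],[0,0,0],0.5],[[0,-0.5,0],[0,0,0],0.5],[[0,-0.5,0],[0,0,0],0.5]]'

```text
t: 20.85
tcp_pos: [0.4582, 0.0083, 0.2377]
ee_rot: [[0.011, 1.0, 0.002], [1.0, -0.011, -0.0], [-0.0, 0.002, -1.0]]
ft_force: [0.3, 0.4, 0.7]
finger_gap: 0.0434
```

Run:
```python
from h import *
o=get_obs();print(o['tcp_pos'],o['ft_force'],o['finger_gap'])
knob()
a=camera("top")[:,:,::-1];b=camera("scene")[:,:,::-1]
f=lambda v:cv2.resize(v,(400,600),interpolation=cv2.INTER_CUBIC)
cv2.imwrite("pics/end.png",np.vstack([cv2.resize(a[180:290,230:550],(800,275),interpolation=cv2.INTER_CUBIC),cv2.resize(b[150:280,160:480],(800,325),interpolation=cv2.INTER_CUBIC)]))
```

```text
[0.45822597 0.00834202 0.23770147] [0.32362337 0.4208375  0.72589109] 0.04337501586001018
{'top': None, 'scene': (np.float64(327.1), np.float64(224.7), 17)} 
 20.95 [0.4591 0.0082 0.2375] [0.1 0.7 0.3]
```

View pics/end.png

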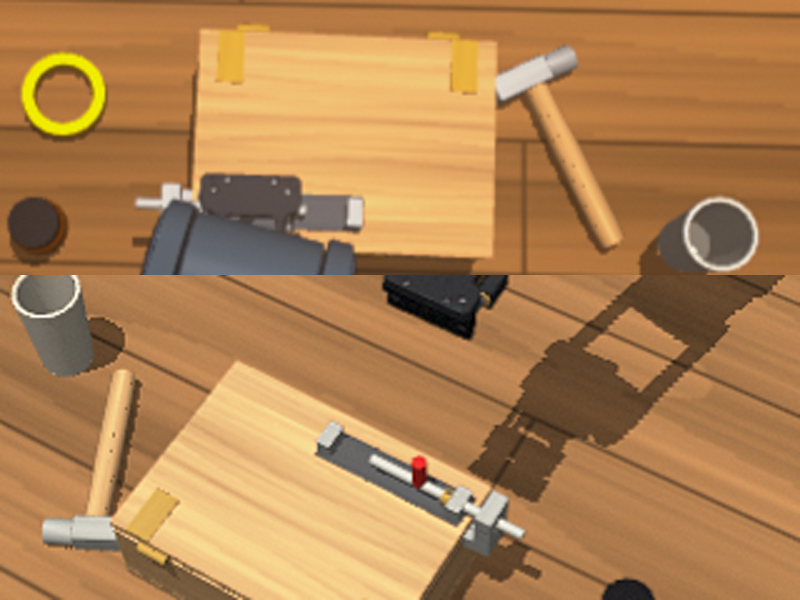

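The lid is shut, the bolt passes through the keeper (about (490,520)), and the collar sits against the strap at (450,497). The bystanders have not moved and the arm is clear.

```bash
python3 -c "
from plant import *
print(sign_off())"
```

```text
the job is handed in; nothing more can be done
None
```

I closed the chest and locked it. I pushed the lid down to its buffers with the shut fingers, then gripped the red knob and pressed it onto the rim with about 19–22 N. I slid the bolt about 48 mm until it came to a hard stop, then eased off, let go and withdrew. The job was handed in at about 21 s of the 58 s allowed.

**Last checks:**
- **Bolt home:** the bolt stopped where the pictures had put the collar's stop. A further small nudge raised the push to 9 N with no movement.
- **Held by the bolt:** when I eased off, the knob rose only 1.5 mm, which is the play in the keeper.
- **Final picture:** it shows the bolt through the keeper, the collar at the strap, the other things where they were, and the arm clear.

**Disagreements and gaps:**
- **Finger length:** the fingers touched about 23 mm before the reported TCP. My first push therefore left the lid at about 0.18 rad, even though the reported height said it was down. I allowed for this in every later move.
- **Lid angle not measured at the end:** the arm hid the knob from the top camera, so the knob check gave no final angle. That the lid is shut rests on the 1.5 mm rise and the last picture.

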